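# Make up a ballast charge on the spring scale

## Task

Make up a 1.4 kg ballast charge for the roll bender on the spring scale. First take the pillow block off the pan and put it on the plywood board with the other one, and swing the dial's marker lever round to the 1.4 kg mark; with the pan empty and the marker set, lay scrap rollers and hexagon nuts in the pan (no other things) until the needle stands as nearly under the marker as the pieces allow. Leave the pieces you do not need on the bench, and do not disturb the other things standing about.

Things in the scene. Friction and masses are not known exactly. Their poses are not given: they have to be found in the camera images.
- scale: grey bench spring scale, fixed to the bench. Origin on the bench below the centre of its pan; x away from the robot at yaw 0, y towards its dial. The pan's base is 200 mm square and 54 mm high; the dial head beside it covers x -90 to 90, y 108 to 264 mm and is 78 mm high, with an upward-facing round dial on top.
- pan_floor (a point): centre of the upper face of the steel scale pan, axes as the scale's. The pan is a flat tray, inside 216 mm (x) by 200 mm (y), with a rim 10 mm high and 3 mm thick. Empty, its floor is 105 mm above the bench; it sinks 26.7 mm per kg (spring 368 N/m, damped, settles in about a second), to a stop at 45 mm, and never tilts.
- needle (a joint): angle of the thin black needle of the dial, rad: 0 with the pan empty, turning clockwise seen from above by 2.0 rad per kg on the pan. Driven by the pan.
- needle_tip (a point): tip of the needle, 52 mm from the dial's axis; its x axis points outward along the needle.
- marker (a joint): angle of the marker lever, rad: 0 at the dial's zero mark, turning clockwise seen from above, the same 2.0 rad per kg as the needle, so the 1.4 kg mark is at 2.8. Range 0 to 3.3. Stays where it is left (light friction, under 1 N at the knob).
- marker_grip (a point): point to grip on the marker lever: centre of the upper part of the upright knob at its end, 60 mm from the dial's axis, 111 mm above the bench. The knob is a dark steel pin, diameter 17 mm, its underside 91 and its top 121 mm above the bench; a flat brass arm joins it to the axis. The point's x axis points outward along the lever.
- dial_axis (a point): the vertical axis on which needle and marker lever turn, on the white dial face 82.5 mm above the bench; axes as the scale's. The dial has a black mark every 0.1 kg (0.2 rad) from 0 to 1.6 kg, a long one every 0.2 kg: the 1.4 kg mark is the seventh long one clockwise after the zero mark. The zero mark lies in the direction 3.7 rad (counter-clockwise from above, from the scale's x axis), that is on the robot's side; the 1.4 kg mark at 0.9 rad.
- housing: the pillow block that stands on the pan at first: blue cast bearing housing, 500 g. Foot 100 (x) by 30 (y) by 13 mm; on it a round barrel, diameter 54 mm, 28 mm wide along y, its centre 31 mm above the underside, overall height 58 mm. Origin at the centre of its underside. Pinch the barrel across its 28 mm width, along y.
- board: plywood board fixed on the bench, 150 (x) by 160 (y) by 12 mm thick; origin at the centre of its underside. The second pillow block stands on its -y half; the +y half is free.
- housing2: the second, identical pillow block, standing on the -y half of the board with its foot along x; stays there.
- roller1: worn steel guide roller: dark disc of diameter 60 mm, 30 mm high, grooved round its rim, standing on its flat face; solid for grasping. About 360 g, worn to between 305 and 415 g, so each must be weighed. Origin at the centre of its underside, z up its axis.
- roller2: worn steel guide roller: dark disc of diameter 60 mm, 30 mm high, grooved round its rim, standing on its flat face; solid for grasping. About 360 g, worn to between 305 and 415 g, so each must be weighed. Origin at the centre of its underside, z up its axis.
- roller3: worn steel guide roller: dark disc of diameter 60 mm, 30 mm high, grooved round its rim, standing on its flat face; solid for grasping. About 360 g, worn to between 305 and 415 g, so each must be weighed. Origin at the centre of its underside, z up its axis.
- bignut1: big steel hexagon nut lying flat: 46 mm across flats (53 mm across corners), 25 mm high, 223 g. Origin at the centre of its underside; its x axis (and every 60 degrees from it) points square to a flat.
- bignut2: big steel hexagon nut lying flat: 46 mm across flats (53 mm across corners), 25 mm high, 223 g. Origin at the centre of its underside; its x axis (and every 60 degrees from it) points square to a flat.
- bignut3: big steel hexagon nut lying flat: 46 mm across flats (53 mm across corners), 25 mm high, 223 g. Origin at the centre of its underside; its x axis (and every 60 degrees from it) points square to a flat.
- smallnut1: small steel hexagon nut lying flat: 36 mm across flats (42 mm across corners), 20 mm high, 110 g. Origin at the centre of its underside; its x axis (and every 60 degrees from it) points square to a flat.
- smallnut2: small steel hexagon nut lying flat: 36 mm across flats (42 mm across corners), 20 mm high, 110 g. Origin at the centre of its underside; its x axis (and every 60 degrees from it) points square to a flat.
- bearing: ball bearing lying flat among the pieces: a bright steel ring, outside 52 mm, bore 25 mm, 15 mm high; not part of the charge, leave it. Origin at the centre of its underside.
- wrench: open wrench lying at the far side of the bench; bystander.
- brush: hand brush lying at the far side of the bench; bystander.
There are look-alikes about, which are no part of the job. Of the things shaped like the wrench, the bare steel one is meant. What is shaped like the bignut1 but purple or turquoise is not meant.

How it is judged:
By the outcome, as a careful person would: the job done as asked, in the order asked, and still so for the second after the job is handed in, with the robot touching nothing.
Of roller1, roller2, roller3 only 2 to 3 are there at a start; the rules pass over those that are not, and their reading is None.
Of smallnut1, smallnut2 only 1 to 2 are there at a start; the rules pass over those that are not, and their reading is None.
At some moment in a run one of roller1, roller2, roller3, bignut1, bignut2, bignut3, smallnut1, smallnut2 may be knocked a few centimetres aside while the robot is not near it.
Once in a run the grip may slacken for a moment while it holds something.
It also fails if it takes over 210 s, if anything falls off the work surface, if the arm or the gripper's body presses on something with over 40 N, if the wrist force passes 120 N, or if a joint passes its speed limit or range.

## Robot

A 7-joint arm with a two-finger parallel gripper is mounted at the origin on the work surface. World frame = base frame: x ahead of the robot, y to its left, z up, the work surface at z = 0. Lengths are in m, angles in rad, forces in N, time in s.
With the tool pointing down it reaches from about 0.425 to 0.925 m from the base axis. Payload 6.8 kg.
Tool frame: the origin (TCP) lies on the centre line of the jaws, within the pads' length; the fingertips stand 14 mm ahead of it and the grasp point (between the pads) lies 5 mm behind it (bot.finger_overhang is the distance from the TCP to the fingertips, in m); z points along the fingers, y is the line along which they close (so a half turn about z gives the same grasp; the last joint's range is limited). The gripper opens to 85 mm and grips with 20 to 120 N. Pads are 22 mm wide; open, the fingers measure 114 mm over their backs; the gripper's body (76 mm by 85 mm) begins 54 mm behind the grasp point. The pads swing forward as they close: fully open they stand 13 mm farther back than shut.
Start: joints at [1.066, 0.477, 0.022, 1.555, -0.011, 1.109, -0.083], TCP at [0.261, -0.623, 0.245] pointing down, gripper open.
Joint ranges: [-2.96, 2.96], [-0.34, 2.1], [-1.41, 1.46], [0.24, 2.44], [-1.37, 4.51], [0.17, 1.92], [-2.96, 2.96]. Speed limits (rad/s): [2.39, 2.39, 3.14, 3.14, 3.14, 3.14, 3.14].

## Interface

Orientations are given as a unit quaternion [w, x, y, z].
In Python, from station import bot gives the robot as it stands.
- The arm moves only by the shell command python3 -m inch 'ROWS' [OPENING] [FORCE]. ROWS is JSON, a list of rows, each a list of 4 numbers: the shift along the tool's x, y, z in m, then the turn about the tool's z in degrees. A call has 1 to 12 rows; each row shifts and turns the commanded pose from where the row before left it, along the tool's axes as they then stand; what a row does not reach is not made up. A row lasts 1/10 s, in which the tool goes at most 50 mm and 8.59 degrees, less where a joint would pass 70% of its speed; a pose out of reach is approached as far as the arm can. A call is refused whole if a number of a shift passes 0.05 or a number of a turn 8.59, either way. A call with a gripper value outside its range is refused whole. OPENING is the finger opening in m, from 0 to 0.0854, set as the call begins (- or left out, the last holds). The fingers move at their own pace and stop on an object; FORCE is the grip in N (left out, the last holds). Time passes only in rows, so rows that do not move let the fingers close. It gives the time, the measured TCP pose, the force, the opening and the grip force at its end, in the units of the state.
- bot.get_obs(): the state, without advancing time (a new reading comes with each control period).
- bot.read_camera(name): name is "scene" or "top" or "wrist"; returns a dict with "color" (384x512x3 uint8, red, green, blue), "mtx" (3x3 intrinsics, pixels), "world_from_camera" (4x4, takes a point from camera to world coordinates); the wrist camera has in their place "hand_eye" (4x4, takes a point from camera to tool coordinates, whose origin is the TCP and whose axes are the flange's). Camera axes: x right, y up, looking along -z (the intrinsics and any distortion apply to the point x, -y, -z); pixel columns grow to the right and rows downward; lengths in m; the calibration is good to about 2 mm. A picture is of the moment at which its call begins: read the wrist's pose just before it. There is no depth.
- bot.hand_in(): hands the job in; it is judged then, once.
The state is a dict: "t": time; "q": joint angles; "joint_vel": joint speeds; "joint_torque": joint torques, N m; "eef_pos": TCP position; "tool_rot": TCP orientation; "contact_force": force on the tool from outside, world axes, zero at the start; "torque": the same for the moment, N m; "gripper_width": opening from 0.0 (shut) to 1.0 (fully open); "grasp_force": force on a finger pad.
Only numpy, scipy, OpenCV 4.12 (cv2) and the standard library are available. Lean on these libraries where they do the work, as an engineer would, in place of code of your own. Each camera call takes 0.05 s, during which the arm holds its last target. There are 200 camera calls.

## Working session

There is one attempt and no reset: what is moved stays moved. The work goes in short steps, Python scripts to look and compute and a shell command to move; the robot and the scene stay as the last step left them, time stands still between calls to the robot, and variables do not carry over. Pictures are saved under pics/ and viewed, at most 14 in all, crops included, and the job is handed in when it is done.

```bash
ls; mkdir -p pics
cat > h.py <<'E'
import numpy as np, cv2
from station import bot
from scipy.spatial.transform import Rotation as R
def cam(n):
    o=bot.get_obs(); c=bot.read_camera(n)
    if n=='wrist':
        q=np.array(o['tool_rot']); T=np.eye(4); T[:3,:3]=R.from_quat(q[[1,2,3,0]]).as_matrix(); T[:3,3]=o['eef_pos']
        W=T@np.array(c['hand_eye'])
    else: W=np.array(c['world_from_camera'])
    return c['color'],np.array(c['mtx']),W
def ray(K,W,u,v,z):
    d=np.linalg.inv(K)@[u,v,1]; d=W[:3,:3]@[d[0],-d[1],-d[2]]; p=W[:3,3]
    return p+d*(z-p[2])/d[2]
def proj(K,W,P):
    c=np.linalg.inv(W)@np.append(P,1); x=K@[c[0],-c[1],-c[2]]; return x[:2]/x[2]
def save(n,im,s=1): cv2.imwrite('pics/'+n+'.png',cv2.resize(im[:,:,::-1],None,fx=s,fy=s,interpolation=cv2.INTER_CUBIC))
E
python3 - <<'E'
from h import *
for n in('top','scene'):
    im,K,W=cam(n); save(n+'0',im,1.55); np.savez(n+'0.npz',im=im,K=K,W=W); print(n,K.tolist(),W.round(3).tolist())
o=bot.get_obs();print(o)
E
```

```text
pics
top [[423.91245139237236, 0.0, 251.58437614775667], [0.0, 423.91245139237236, 198.5593190808038], [0.0, 0.0, 1.0]] [[-0.006, 0.982, -0.19, 0.28], [-1.0, -0.009, -0.013, -0.076], [-0.014, 0.19, 0.982, 1.387], [0.0, 0.0, 0.0, 1.0]]
scene [[429.48358310318673, 0.0, 258.81226287275865], [0.0, 429.48358310318673, 193.62091362947154], [0.0, 0.0, 1.0]] [[-0.14, -0.704, 0.696, 1.282], [0.99, -0.113, 0.084, 0.035], [0.02, 0.701, 0.713, 0.855], [0.0, 0.0, 0.0, 1.0]]
{'t': 0.1, 'q': array([ 1.06592351,  0.4777407 ,  0.02235145,  1.55634892, -0.01150728,
        1.10929991, -0.08305079]), 'joint_vel': array([-0.00036363, -0.00328103, -0.00065701, -0.00201247, -0.00020647,
       -0.00051818, -0.00053499]), 'joint_torque': array([ 5.39595800e-03, -5.97760713e+01,  1.61413271e+00, -2.81953937e+01,
        1.28756335e-02,  5.02189941e-03,  3.76557580e-06]), 'eef_pos': array([ 0.26064025, -0.62209472,  0.24440903]), 'tool_rot': array([-8.04059765e-04,  9.80379795e-01,  1.97116111e-01, -2.22638018e-04]), 'contact_force': array([-0.14414684, -0.3363802 , -0.52918907]), 'torque': array([-0.02014785,  0.01677479,  0.03022157]), 'grasp_force': 0.0, 'gripper_width': 1.0007367540962953}
```

View pics/top0.png

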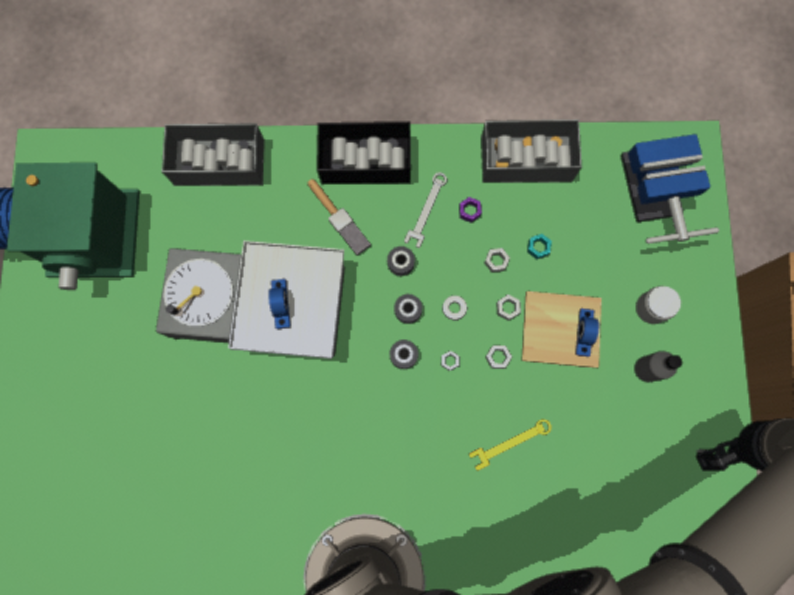

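View pics/scene0.png

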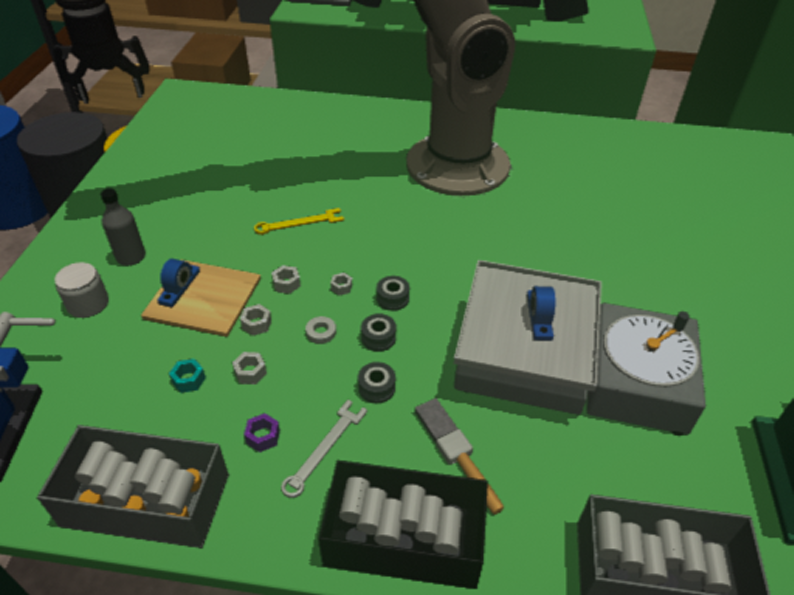

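```bash
cat > seg.py <<'E'
from h import *
d=np.load('top0.npz');im,K,W=d['im'],d['K'],d['W']
hsv=cv2.cvtColor(im,cv2.COLOR_RGB2HSV)
ng=((hsv[...,1]<90)|(abs(hsv[...,0].astype(int)-60)>22)).astype(np.uint8)
n,l,s,c=cv2.connectedComponentsWithStats(ng)
for i in range(1,n):
    if s[i,4]>40 and s[i,1]>60 and s[i,1]<330:
        m=im[l==i].mean(0).astype(int)
        u,v=s[i,0]+s[i,2]/2-.5,s[i,1]+s[i,3]/2-.5
        r=cv2.minAreaRect(np.argwhere(l==i)[:,::-1].astype(np.float32))
        print((c[i]*1.55).astype(int),s[i,4],m,'z0',ray(K,W,u,v,0)[:2].round(3),'z.03',ray(K,W,u,v,.015)[:2].round(3),'rect',np.round(r[2],1))
P=lambda u,v,z:ray(K,W,u/1.55,v/1.55,z).round(4)
print('pan',[P(u,v,.1016)[:2].tolist() for u,v in((244,243),(343,250),(333,357),(230,349))])
print('dialhead',[P(u,v,.078)[:2].tolist() for u,v in((168,248),(156,333))],'dial',P(197.5,291,.0825),'knob',P(173,309,.121))
bl=(abs(hsv[...,0].astype(int)-110)<12)&(hsv[...,1]>150)&(hsv[...,2]>40)
n,l,s,c=cv2.connectedComponentsWithStats(bl.astype(np.uint8))
for i in range(1,n):
    if s[i,4]>40: print('blue',c[i]*1.55,s[i],'pan foot',ray(K,W,*c[i],.1146),'board',ray(K,W,*c[i],.037))
print('board',[P(u,v,.012)[:2].tolist() for u,v in((527,292),(602,297),(598,367),(523,361))])
E
python3 seg.py
```

```text
[665 183] 2724 [ 67  86 105] z0 [ 0.811 -0.678] z.03 [ 0.805 -0.672] rect 77.5
[414 231] 733 [125 137 121] z0 [ 0.738 -0.116] z.03 [ 0.733 -0.116] rect 26.6
[ 31 179] 63 [130 118  66] z0 [0.849 0.748] z.03 [0.843 0.739] rect 45.0
[341 221] 556 [137 132 115] z0 [0.754 0.053] z.03 [0.749 0.052] rect 51.3
[469 208] 207 [ 90  79 104] z0 [ 0.771 -0.237] z.03 [ 0.765 -0.235] rect 90.0
[538 245] 119 [ 41 128 121] z0 [ 0.684 -0.385] z.03 [ 0.679 -0.381] rect 45.0
[255 297] 7797 [162 167 166] z0 [0.572 0.246] z.03 [0.569 0.243] rect 5.4
[496 259] 206 [132 149 127] z0 [ 0.655 -0.291] z.03 [ 0.651 -0.288] rect 90.0
[ 67 277] 204 [117 124 113] z0 [0.622 0.647] z.03 [0.619 0.639] rect 8.1
[658 304] 602 [142 150 141] z0 [ 0.55  -0.631] z.03 [ 0.547 -0.625] rect 90.0
[561 328] 2296 [163 150 113] z0 [ 0.5   -0.422] z.03 [ 0.498 -0.418] rect 5.0
[407 307] 311 [ 94 101  95] z0 [ 0.548 -0.097] z.03 [ 0.545 -0.097] rect 0.0
[508 306] 211 [135 154 131] z0 [ 0.55  -0.312] z.03 [ 0.547 -0.309] rect 90.0
[454 306] 220 [155 171 152] z0 [ 0.549 -0.195] z.03 [ 0.546 -0.194] rect 90.0
[403 353] 325 [ 99 107 101
[... 640 characters left out ...]
] board [ 0.88685087 -0.65489228  0.037     ]
blue [672.56846922 186.27079867] [412 111  46  20 601] pan foot [ 0.77270094 -0.63492553  0.1146    ] board [ 0.80276214 -0.66904484  0.037     ]
blue [  4.22606838 214.17820513] [  0 122   8  38 234] pan foot [0.72840166 0.72914165 0.1146    ] board [0.75576067 0.77822825 0.037     ]
blue [278.57171053 303.70482456] [174 181  13  31 228] pan foot [0.53647273 0.16148299 0.1146    ] board [0.55212439 0.17594333 0.037     ]
blue [586.85714286 332.30714286] [372 200  13  29 217] pan foot [ 0.47416057 -0.44259467  0.1146    ] board [ 0.48601128 -0.46498211  0.037     ]
board [[0.5779, -0.3504], [0.5655, -0.5091], [0.4165, -0.4907], [0.4303, -0.3353]]
```

```bash
python3 -m inch '[[0,0,-0.03,7.57],[0,0,-0.03,7.57],[0,0,-0.03,7.57],[0.027,-0.047,0,0],[0.027,-0.047,0,0],[0.027,-0.047,0,0],[0.027,-0.047,0,0],[0.027,-0.047,0,0],[0.027,-0.047,0,0],[0.027,-0.047,0,0],[0.027,-0.047,0,0],[0.027,-0.047,0,0]]'; python3 -m inch '[[0,0,0,0],[0,0,0,0]]'
python3 - <<'E'
from h import *
im,K,W=cam('wrist');save('w1',im,1.55);np.savez('w1.npz',im=im,K=K,W=W);print(K.tolist(),W.round(3).tolist())
E
```

```text
t: 1.3
eef_pos: [0.4853, -0.2303, 0.3352]
tool_rot: [0.0, 1.0, 0.0, -0.0]
contact_force: [0.8, 0.2, 0.4]
gripper_width: 0.996
grasp_force: 0.0
t: 1.5
eef_pos: [0.4852, -0.2309, 0.3349]
tool_rot: [-0.0, 1.0, 0.002, -0.0]
contact_force: [0.0, -0.5, 0.0]
gripper_width: 0.997
grasp_force: 0.0
[[324.02183750603984, 0.0, 249.18029717656052], [0.0, 324.02183750603984, 189.23019145756206], [0.0, 0.0, 1.0]] [[0.002, 0.944, 0.329, 0.571], [-1.0, 0.002, 0.001, -0.231], [0.001, -0.329, 0.944, 0.463], [0.0, 0.0, 0.0, 1.0]]
```

View pics/w1.png

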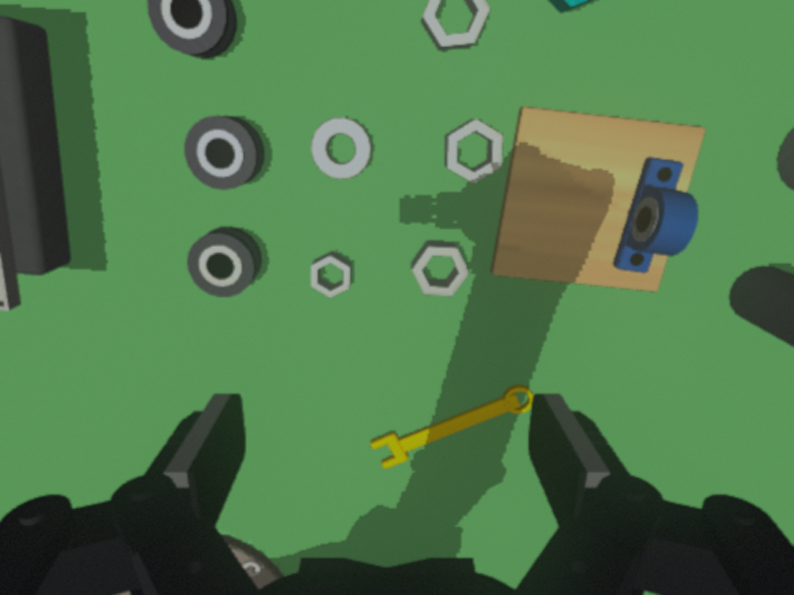

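```bash
cat > pcs.py <<'E'
from h import *
def pieces(im,K,W,vmin=100):
    hsv=cv2.cvtColor(im,cv2.COLOR_RGB2HSV).astype(int)
    m=((hsv[...,1]<60)&(hsv[...,2]>vmin)).astype(np.uint8)
    cs,_=cv2.findContours(m,cv2.RETR_EXTERNAL,cv2.CHAIN_APPROX_NONE)
    for c in cs:
        a=cv2.contourArea(c)
        if a<150 or a>4000: continue
        c=cv2.convexHull(c)[:,0].astype(float); x,y,w,h=cv2.boundingRect(c.astype(np.int32))
        if w/h>1.5 or h/w>1.5 or y<2: continue
        u0=c.mean(0)
        for z in(.03,.025,.02):
            cc=cv2.minEnclosingCircle(np.array([ray(K,W,*p,z)[:2]*1000 for p in c],np.float32))
            P=np.array([ray(K,W,*p,z)[:2] for p in c])
            Q=[];n=len(P)
            for i in range(n):
                for t in np.linspace(0,1,20,endpoint=False): Q.append(P[i]*(1-t)+P[(i+1)%n]*t)
            mom=cv2.moments((P*1e5).astype(np.int32)); ctr=np.array([mom['m10'],mom['m01']])/mom['m00']/1e5
            q=(np.array(Q)-ctr)@[1,1j]; s=(abs(q)**8*np.exp(1j*6*np.angle(q))).sum()/(abs(q)**8).sum()
            if z==.03: out=''
            out+=f' z{z}: {ctr.round(4)} D{cc[1]*2:.0f}'
        cor=np.degrees(np.angle(s))/6  # corner direction
        f=(cor+30+30)%60-30
        print(f'px {u0[0]*1.55:.0f},{u0[1]*1.55:.0f} {out} flatdir {f:.1f} conf {abs(s):.2f}')
if __name__=='__main__':
    d=np.load('w1.npz'); pieces(d['im'],d['K'],d['W'])
    K,W=d['K'],d['W']; P=lambda u,v,z:ray(K,W,u/1.55,v/1.55,z).round(4)[:2].tolist()
    print('board',[P(u,v,.012) for u,v in((523,107),(704,127),(659,291),(494,274))],'h2 foot',[P(u,v,.025) for u,v in((650,157),(684,163),(615,265),(649,271))])
E
python3 pcs.py
```

```text
px 329,273  z0.03: [ 0.4366 -0.1806] D39 z0.025: [ 0.435 -0.18 ] D40 z0.02: [ 0.4335 -0.1794] D40 flatdir 27.0 conf 0.48
px 444,270  z0.03: [ 0.4418 -0.2799] D52 z0.025: [ 0.4403 -0.2805] D52 z0.02: [ 0.4388 -0.281 ] D53 flatdir -1.4 conf 0.45
px 219,266  z0.03: [ 0.4463 -0.0825] D40 z0.025: [ 0.4448 -0.0808] D40 z0.02: [ 0.4434 -0.0791] D41 flatdir 6.6 conf 0.08
px 219,155  z0.03: [ 0.5434 -0.0926] D40 z0.025: [ 0.5431 -0.091 ] D40 z0.02: [ 0.5428 -0.0893] D41 flatdir 28.5 conf 0.06
px 477,146  z0.03: [ 0.5456 -0.3043] D52 z0.025: [ 0.5453 -0.3052] D53 z0.02: [ 0.545 -0.306] D53 flatdir -29.2 conf 0.53
px 341,150  z0.03: [ 0.5474 -0.1937] D50 z0.025: [ 0.5472 -0.1932] D51 z0.02: [ 0.5469 -0.1928] D51 flatdir -25.7 conf 0.03
board [[0.5801, -0.3466], [0.5645, -0.5024], [0.4166, -0.4908], [0.4332, -0.3329]] h2 foot [[0.5405, -0.4541], [0.5357, -0.4838], [0.4459, -0.439], [0.4403, -0.4707]]
```

```bash
python3 -m inch '[[0,-0.045,0,0],[0,-0.045,0,0],[0,-0.045,0,0],[0,-0.045,0,0],[0,-0.045,0,0],[0,-0.045,0,0],[0,-0.045,0,0],[0,-0.045,0,0],[0,-0.045,0,0],[0,0,0,0],[0,0,0,0]]'
python3 - <<'E'
from h import *
im,K,W=cam('wrist');save('w2',im,1.55);np.savez('w2.npz',im=im,K=K,W=W)
E
```

```text
t: 2.65
eef_pos: [0.485, 0.1719, 0.335]
tool_rot: [0.0, 1.0, 0.0, -0.0]
contact_force: [-0.7, -0.6, -0.3]
gripper_width: 0.999
grasp_force: 0.0
```

View pics/w2.png

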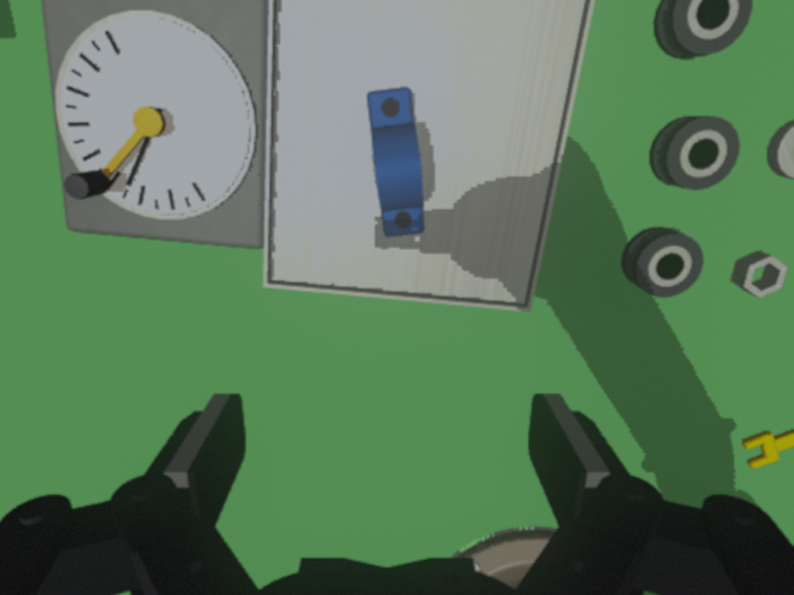

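Run:
```python
from h import *
d=np.load('w2.npz');K,W=d['K'],d['W'];P=lambda u,v,z:ray(K,W,u/1.55,v/1.55,z)[:2]
z=.1046
a=[P(u,v,z) for u,v in((368,93),(411,88),(385,236),(423,232))]
c=np.mean(a,0); ax=(a[0]+a[1]-a[2]-a[3])/2
print('housing',np.round(a,4).tolist(),c,np.linalg.norm(ax),np.degrees(np.arctan2(ax[1],ax[0])))
b=[P(u,v,.1016) for u,v in((266,286),(530,309))]; e=b[0]-b[1]
print('pan near',b,np.linalg.norm(e),np.degrees(np.arctan2(-e[0],e[1])))
yw=np.arctan2(-e[0],e[1]); xa=np.array([np.cos(yw),np.sin(yw)]);print('pan centre',(b[0]+b[1])/2+xa*.111)
print('dial hub',P(149,121,.093),P(149,121,.1),'knob',P(77,184,.121))
im=d['im'];g=cv2.cvtColor(im,cv2.COLOR_RGB2HSV).astype(int)
m=((g[...,1]<40)&(g[...,2]>150)).astype(np.uint8);m[:, 165:]=0
c=max(cv2.findContours(m,0,1)[0],key=cv2.contourArea);h=cv2.convexHull(c)[:,0]
w=np.array([P(*(p*1.55),.0825) for p in h.astype(float)])*1000
print('dial',cv2.fitEllipse(w.astype(np.float32)))
```

```text
housing [[0.5865, 0.1829], [0.5896, 0.1544], [0.4899, 0.1718], [0.4928, 0.1443]] [0.53971081 0.16336295] 0.09723312661697443 6.249623088277977
pan near [array([0.45086452, 0.26205459]), array([0.43178753, 0.06028554])] 0.20266889567669805 -5.401182651884844
pan centre [0.55183319 0.15072176]
dial hub [0.5691378  0.33591338] [0.56916341 0.3328    ] knob [0.52944373 0.3778496 ]
dial ((569.1624145507812, 335.8500061035156), (139.46575927734375, 140.16482543945312), 78.23136901855469)
```

```bash
python3 -m inch '[[0.028,0.0043,0.02,0],[0.027,0.0043,0.03,0],[0,0,0.03,-6.2],[0,0,0.04,0],[0,0,0.04,0],[0,0,0.03,0],[0,0,0.015,0]]' 0.07 80; python3 -m inch '[[0,0,0,0],[0,0,0,0],[0,0,0,0],[0,0,0,0],[0,0,0,0],[0,0,0,0],[0,0,0,0]]' 0 80
```

```text
t: 3.4
eef_pos: [0.5388, 0.1604, 0.1274]
tool_rot: [0.001, 0.999, 0.052, -0.002]
contact_force: [-0.5, -0.6, 1.3]
gripper_width: 0.818
grasp_force: 0.0
t: 4.1
eef_pos: [0.5409, 0.1644, 0.1311]
tool_rot: [-0.0, 0.999, 0.054, 0.001]
contact_force: [3.8, -0.1, 0.6]
gripper_width: 0.318
grasp_force: 80.9
```

```bash
python3 -m inch '[[0,0,-0.02,0],[0,0,-0.04,0],[0,0,-0.04,6.2],[-0.003,0.035,-0.02,0],[-0.004,0.048,0,0],[-0.004,0.048,0,0],[-0.004,0.048,0,0],[-0.004,0.048,0,0],[-0.004,0.048,0,0],[-0.004,0.048,0,0],[-0.004,0.048,0,0],[-0.004,0.048,0,0]]'; python3 -m inch '[[-0.004,0.048,0,0],[-0.003,0.048,0,0],[-0.001,0.028,0,5.2],[0,0,0.02,0],[0,0,0,0],[0,0,0,0]]'
```

```text
t: 5.3
eef_pos: [0.5028, -0.2558, 0.2488]
tool_rot: [-0.001, 1.0, 0.0, -0.002]
contact_force: [0.4, 0.5, -5.2]
gripper_width: 0.318
grasp_force: 80.5
t: 5.9
eef_pos: [0.4962, -0.3769, 0.2288]
tool_rot: [-0.002, 0.999, -0.044, -0.002]
contact_force: [0.5, 0.5, -4.0]
gripper_width: 0.311
grasp_force: 80.2
```

```bash
python3 -m inch '[[0.005,0,0.035,0],[0,0,0.04,0],[0,0,0.04,0],[0,0,0.03,0],[0,0,0.02,0],[0,0,0.005,0],[0,0,0.004,0],[0,0,0,0],[0,0,0,0]]'
```

```text
t: 6.8
eef_pos: [0.5029, -0.3797, 0.0578]
tool_rot: [0.001, 0.999, -0.045, 0.001]
contact_force: [0.4, 0.1, -4.6]
gripper_width: 0.314
grasp_force: 80.4
```

```bash
python3 -m inch '[[0,0,0.003,0],[0,0,0.002,0],[0,0,0,0],[0,0,0,0]]'; python3 -m inch '[[0,0,0.002,0],[0,0,0,0],[0,0,0,0]]'
```

```text
t: 7.2
eef_pos: [0.5025, -0.3797, 0.0532]
tool_rot: [0.0, 0.999, -0.045, 0.001]
contact_force: [-3.5, 2.8, 6.2]
gripper_width: 0.313
grasp_force: 81.9
t: 7.5
eef_pos: [0.5025, -0.3798, 0.0531]
tool_rot: [0.001, 0.999, -0.045, 0.001]
contact_force: [-8.6, 6.3, 23.4]
gripper_width: 0.315
grasp_force: 84.0
```

Landed. Release with a small opening, retreat, then head for the marker knob.

```bash
python3 -m inch '[[0,0,-0.002,0],[0,0,0,0],[0,0,0,0],[0,0,-0.02,0],[0,0,-0.04,0],[0,0,-0.05,0],[0,0,-0.05,0],[0,0,-0.05,0],[0,0,-0.03,0],[0,0,0,0]]' 0.046
python3 - <<'E'
from h import *
im,K,W=cam('wrist');save('w3',im,1.55);np.savez('w3.npz',im=im,K=K,W=W)
E
```

```text
t: 8.5
eef_pos: [0.5042, -0.3808, 0.2971]
tool_rot: [0.003, 0.999, -0.045, 0.004]
contact_force: [0.0, 0.1, -0.1]
gripper_width: 0.544
grasp_force: 0.0
```

View pics/w3.png

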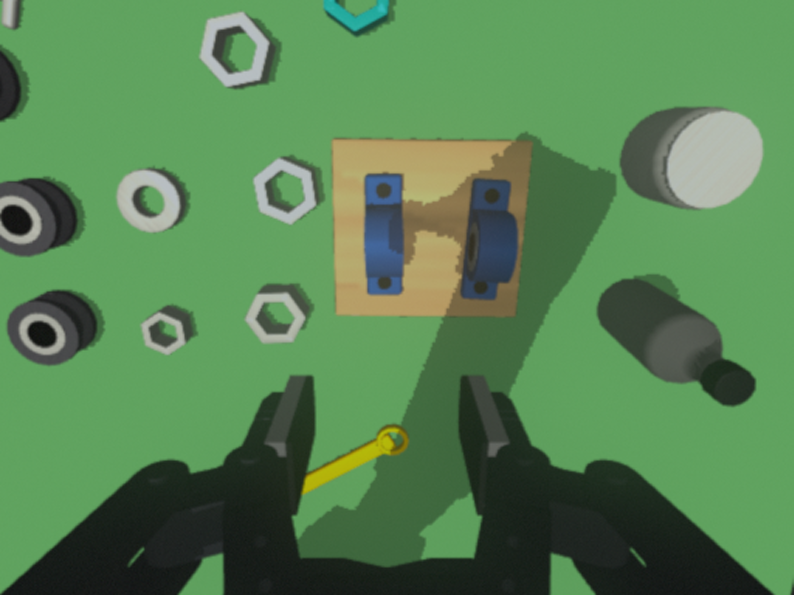

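```bash
python3 -m inch '[[0,-0.02,0,-5.2],[-0.002,-0.048,0,0],[-0.002,-0.048,0,0],[-0.002,-0.048,0,0],[-0.002,-0.048,0,0],[-0.002,-0.048,0,0],[-0.002,-0.048,0,0],[-0.002,-0.048,0,0],[-0.002,-0.048,0,0],[-0.002,-0.048,0,0],[-0.002,-0.048,0,0],[-0.002,-0.048,0,0]]' 0.05; python3 -m inch '[[-0.002,-0.048,0,0],[-0.002,-0.048,0.02,0],[-0.002,-0.048,0.04,0],[0,0,0.03,0],[0,0,0,0],[0,0,0,0]]'
cat > dial.py <<'E'
import sys
from h import *
im,K,W=cam('wrist');n=sys.argv[1];np.savez(n+'.npz',im=im,K=K,W=W)
g=cv2.cvtColor(im,cv2.COLOR_RGB2HSV).astype(int)
m=((g[...,1]<40)&(g[...,2]>150)).astype(np.uint8)
e=proj(K,W,[.569,.336,.0825]).astype(int);mm=np.zeros_like(m);cv2.circle(mm,tuple(map(int,e)),int(.073/ (W[2,3]-.08)*330),1,-1);m&=mm
h=cv2.convexHull(np.vstack(cv2.findContours(m,0,1)[0]))[:,0].astype(float)
w=np.array([ray(K,W,*p,.0825)[:2] for p in h])*1000
(cx,cy),ax,_=cv2.fitEllipse(w.astype(np.float32));print('dial',cx,cy,ax)
# rectified top-down view of dial plane, 4 px/mm, up=+x left=+y
c=np.array([cx,cy])/1000;S=4;N=600
cor=[(c[0]+s/1000,c[1]+t/1000) for s,t in((75,75),(75,-75),(-75,-75),(-75,75))]
src=np.float32([proj(K,W,[*p,.0825]) for p in cor]);M=cv2.getPerspectiveTransform(src,np.float32([[0,0],[N,0],[N,N],[0,N]]))
save(n,cv2.warpPerspective(im,M,(N,N),flags=cv2.INTER_CUBIC))
E
python3 dial.py d1
```

```text
t: 9.75
eef_pos: [0.4804, 0.17, 0.2897]
tool_rot: [0.0, 1.0, 0.0, -0.001]
contact_force: [0.3, -0.2, 0.1]
gripper_width: 0.586
grasp_force: 0.0
t: 10.35
eef_pos: [0.4756, 0.3, 0.2091]
tool_rot: [0.001, 1.0, -0.0, -0.001]
contact_force: [0.4, 0.2, 0.5]
gripper_width: 0.588
grasp_force: 0.0
dial 563.8276977539062 336.52532958984375 (126.45014953613281, 137.42149353027344)
```

View pics/d1.png

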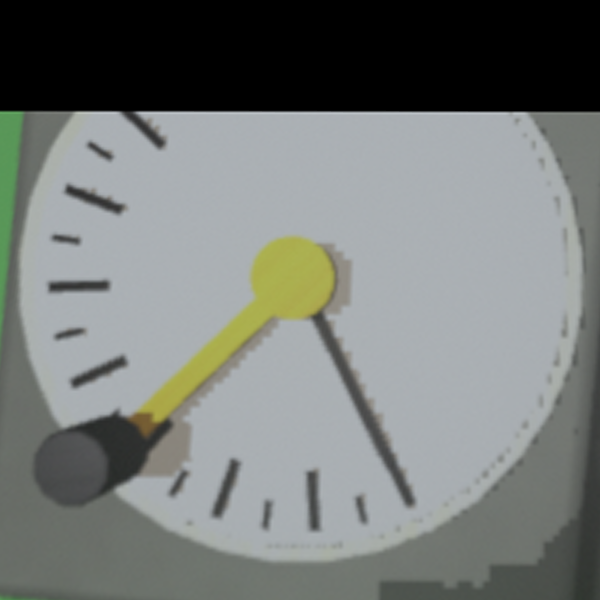

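```bash
python3 -m inch '[[0.026,-0.04,0.02,0],[0.0264,-0.0396,0.03,0],[0,0,0.03,0],[0,0,0.019,0],[0,0,0,0],[0,0,0,0],[0,0,0,0]]' 0.05 25; python3 -m inch '[[0,0,0,0],[0,0,0,0],[0,0,0,0],[0,0,0,0],[0,0,0,0]]' 0 25
```

```text
t: 11.1
eef_pos: [0.5259, 0.3752, 0.1176]
tool_rot: [-0.001, 1.0, -0.0, 0.002]
contact_force: [-0.2, 0.7, -0.2]
gripper_width: 0.584
grasp_force: 0.0
t: 11.6
eef_pos: [0.5235, 0.378, 0.1169]
tool_rot: [-0.002, 1.0, 0.001, 0.0]
contact_force: [-3.5, 4.7, 3.8]
gripper_width: 0.189
grasp_force: 25.2
```

```bash
python3 -m inch '[[0.0079,-0.0063,0,0],[0.0089,-0.0049,0,0],[0.0096,-0.0033,0,0],[0.0100,-0.0017,0,0],[0.0102,0,0,0],[0.0100,0.0018,0,0],[0.0096,0.0034,0,0],[0.0088,0.005,0,0],[0.0079,0.0064,0,0],[0,0,0,0],[0,0,0,0]]'
```

```text
t: 12.7
eef_pos: [0.6112, 0.387, 0.1182]
tool_rot: [-0.012, 1.0, 0.002, 0.006]
contact_force: [17.5, 29.2, -17.6]
gripper_width: 0.182
grasp_force: 24.6
```

```bash
python3 -m inch '[[0.004,-0.006,0,0],[0,0,0,0]]'; python3 -m inch '[[0,0,0,0],[0,0,0,0],[0,0,0,0],[0,0,-0.03,0],[-0.03,0.02,-0.03,0],[-0.05,0.02,-0.03,0],[-0.05,0.02,0,0],[-0.02,0.02,0,0],[0,0,0,0],[0,0,0,0]]' 0.05; sed -i 's/,336,/,336,/' dial.py
cat > dial.py <<'E'
import sys
from h import *
im,K,W=cam('wrist');n=sys.argv[1];np.savez(n+'.npz',im=im,K=K,W=W)
c=np.array([.5688,.3362]);N=600
cor=[(c[0]+s/1000,c[1]+t/1000) for s,t in((75,75),(75,-75),(-75,-75),(-75,75))]
src=np.float32([proj(K,W,[*p,.0825]) for p in cor]);M=cv2.getPerspectiveTransform(src,np.float32([[0,0],[N,0],[N,N],[0,N]]))
save(n,cv2.warpPerspective(im,M,(N,N),flags=cv2.INTER_CUBIC))
print(W[:3,3].round(4))
E
python3 dial.py d2
```

```text
t: 12.9
eef_pos: [0.6121, 0.3871, 0.1174]
tool_rot: [-0.005, 1.0, 0.001, 0.002]
contact_force: [3.5, 13.1, -1.0]
gripper_width: 0.178
grasp_force: 26.3
t: 13.9
eef_pos: [0.4749, 0.305, 0.1999]
tool_rot: [0.0, 1.0, -0.0, 0.001]
contact_force: [-0.7, 0.1, -0.5]
gripper_width: 0.587
grasp_force: 0.0
[0.5602 0.3044 0.3279]
```

View pics/d2.png

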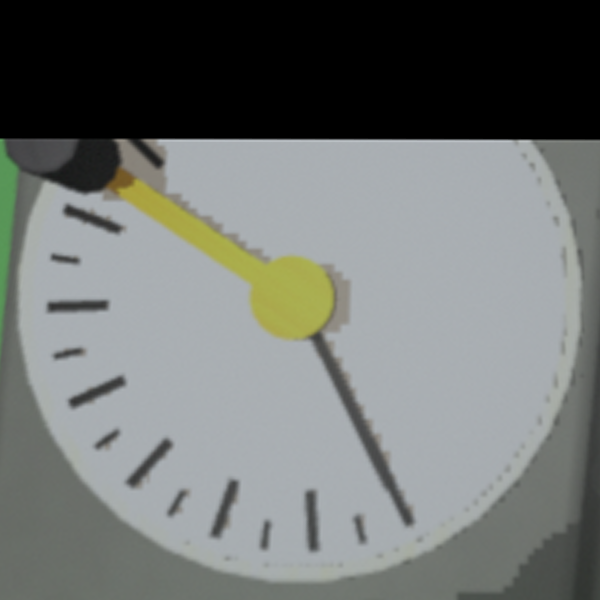

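```bash
python3 -m inch '[[0.042,-0.027,0,0],[0.042,-0.027,0,0],[0.043,-0.0265,0,0],[0,0,0,-8],[0,0,0,-8],[0,0,0,-8],[0,0,0,-8],[0,0,0,-8],[0,0,0,-8],[0,0,0,0],[0,0,0,0]]' 0.05
```

```text
t: 15.05
eef_pos: [0.6016, 0.3862, 0.1988]
tool_rot: [-0.0, 0.914, 0.405, -0.0]
contact_force: [0.5, -0.0, -0.6]
gripper_width: 0.588
grasp_force: 0.0
```

```bash
python3 -m inch '[[0,0,0.03,0],[0,0,0.03,0],[0,0,0.025,0],[0,0,0,0],[0,0,0,0]]' 0.05 25;  python3 -m inch '[[0,0,0,0],[0,0,0,0],[0,0,0,0],[0,0,0,0]]' 0 25
```

```text
t: 15.55
eef_pos: [0.6011, 0.3864, 0.1147]
tool_rot: [-0.0, 0.914, 0.406, -0.0]
contact_force: [0.5, 0.8, 0.9]
gripper_width: 0.584
grasp_force: 0.0
t: 15.95
eef_pos: [0.6017, 0.3868, 0.1162]
tool_rot: [-0.0, 0.914, 0.407, 0.001]
contact_force: [-0.0, -0.1, 5.5]
gripper_width: 0.192
grasp_force: 25.1
```

```bash
python3 -m inch '[[0.001,0.004,0,4],[0,0.004,0,4],[-0.001,0.004,0,3],[0,0,0,0],[0,0,0,0],[0,0,0,0]]';  python3 -m inch '[[0,0,0,0],[0,0,0,0],[0,0,-0.03,0],[0,0,-0.05,0],[0,0,-0.05,0],[-0.04,0,-0.01,0],[-0.04,0,0,0],[0,0,0,0],[0,0,0,0]]' 0.05; python3 dial.py d3
```

```text
t: 16.55
eef_pos: [0.6106, 0.3793, 0.1163]
tool_rot: [-0.001, 0.948, 0.318, 0.002]
contact_force: [4.2, 4.2, 4.7]
gripper_width: 0.186
grasp_force: 25.1
t: 17.45
eef_pos: [0.5447, 0.3281, 0.254]
tool_rot: [0.001, 0.948, 0.318, -0.001]
contact_force: [-0.0, 0.3, -0.3]
gripper_width: 0.588
grasp_force: 0.0
[0.6132 0.3787 0.3818]
```

View pics/d3.png

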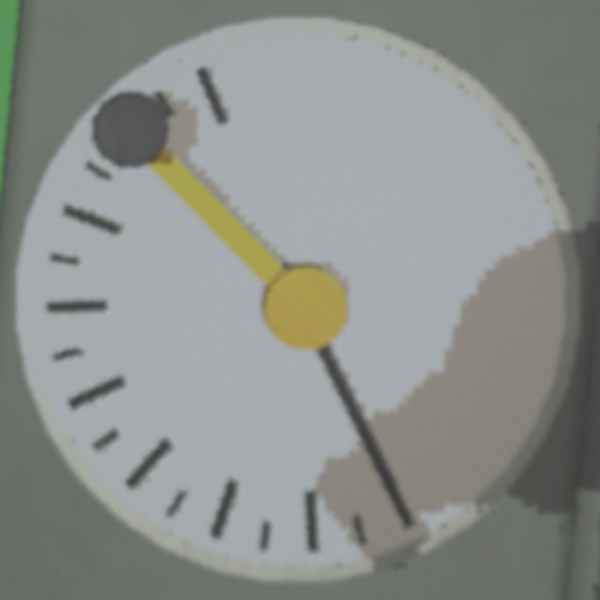

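```bash
cat > ang.py <<'E'
import sys
from h import *
def ang(n,needle0=205.6):
    im=cv2.imread(f'pics/{n}.png');g=cv2.cvtColor(im,cv2.COLOR_BGR2HSV).astype(int)
    yy,xx=np.mgrid[:600,:600]
    y=(g[...,1]>110)&(abs(g[...,0]-25)<10)&(g[...,2]>120)
    hub=cv2.morphologyEx(y.astype(np.uint8),cv2.MORPH_OPEN,cv2.getStructuringElement(cv2.MORPH_ELLIPSE,(55,55)))
    hc=np.argwhere(hub)[:,::-1].mean(0); r=np.hypot(xx-hc[0],yy-hc[1])
    def line(m):
        p=np.argwhere(m)[:,::-1].astype(np.float32); l=cv2.fitLine(p,cv2.DIST_HUBER,0,.01,.01).ravel(); d=l[:2]
        if d@(p.mean(0)-hc)<0: d=-d
        return np.degrees(np.arctan2(-d[0],-d[1]))%360,len(p)  # angle ccw from +x(up)
    a=line(y&(r>50)&(r<190)); print('hub',hc,'arm',a)
    dark=(g[...,2]<95)&(r>60)&(r<190)&(np.hypot(xx-300,yy-300)<215)
    n_,l,s,c=cv2.connectedComponentsWithStats(dark.astype(np.uint8))
    for i in range(1,n_):
        if s[i,4]>500: print('dark',c[i].round(),line(l==i))
ang(sys.argv[1])
E
python3 ang.py d3; python3 ang.py d2
```

```text
hub [304.6096084  306.37262818] arm (np.float32(44.379314), 2764)
dark [360. 423.] (np.float32(206.26117), 1234)
hub [291.83430345 296.89774932] arm (np.float32(56.273846), 3164)
dark [292. 126.] (np.float32(89.91763), 4501)
dark [352. 408.] (np.float32(206.46785), 1176)
```

```bash
python3 -m inch '[[0.04,0,0.01,0],[0.04,0,0.02,0],[0,0,0.05,0],[0,0,0.05,0],[0,0,0.01,0],[0,0,0,0],[0,0,0,0]]' 0.05 25;  python3 -m inch '[[0,0,0,0],[0,0,0,0],[0,0,0,0],[0,0,0,0]]' 0 25; python3 -m inch '[[0,-0.0016,0,0],[0,0,0,0],[0,0,0,0]]';  python3 -m inch '[[0,0,0,0],[0,0,0,0],[0,0,-0.03,0],[0,0,-0.05,0],[0,0,-0.05,0],[-0.04,0,-0.01,0],[-0.04,0,0,0],[0,0,0,0],[0,0,0,0]]' 0.05; python3 dial.py d4; python3 ang.py d4
```

```text
t: 18.2
eef_pos: [0.6104, 0.3789, 0.1168]
tool_rot: [-0.001, 0.948, 0.317, 0.001]
contact_force: [0.5, 0.8, 0.5]
gripper_width: 0.581
grasp_force: 0.0
t: 18.6
eef_pos: [0.6102, 0.3782, 0.1168]
tool_rot: [-0.0, 0.948, 0.317, 0.002]
contact_force: [-0.7, 0.2, 6.5]
gripper_width: 0.18
grasp_force: 24.9
t: 18.9
eef_pos: [0.6096, 0.3789, 0.1168]
tool_rot: [0.0, 0.948, 0.317, 0.002]
contact_force: [0.4, -1.3, 7.7]
gripper_width: 0.189
grasp_force: 25.1
t: 19.8
eef_pos: [0.544, 0.3299, 0.2546]
tool_rot: [0.001, 0.948, 0.317, 0.0]
contact_force: [0.6, 1.0, 0.1]
gripper_width: 0.585
grasp_force: 0.0
[0.6124 0.3804 0.3825]
hub [305.01475642 306.10329493] arm (np.float32(44.98268), 2742)
dark [360. 423.] (np.float32(206.2489), 1243)
```

```bash
python3 -m inch '[[0,0,-0.01,7.4],[0,0,-0.01,7.4],[0,0,-0.01,7.4],[0,0,-0.01,7.4],[0,0,0,7.4],[-0.012,0.048,0,0],[-0.012,0.048,0,0],[-0.012,0.048,0,0],[-0.012,0.048,0,0],[-0.012,0.048,0,0],[-0.012,0.048,0,0],[-0.012,0.048,0,0]]' 0.085;python3 -m inch '[[0,0.048,0,0],[0,0.036,0,0],[0,0,0,0],[0,0,0,0]]'
cat > rol.py <<'E'
from h import *
import sys
def rollers(im,K,W):
    # bright ring on the dark roller's top face: contour filling
    g=cv2.cvtColor(im,cv2.COLOR_RGB2HSV).astype(int)
    m=((g[...,1]<60)&(g[...,2]>100)).astype(np.uint8)
    for c in cv2.findContours(m,0,1)[0]:
        if len(c)<8: continue
        h=cv2.convexHull(c)[:,0].astype(float)
        w=np.array([ray(K,W,*p,.03)[:2] for p in h],np.float32)*1000
        (x,y),r=cv2.minEnclosingCircle(w)
        if 16<r<30: print('ring',[round(float(v),1) for v in(x,y,2*r)],h.mean(0).round(),cv2.contourArea(w)/(np.pi*r*r))
if __name__=='__main__':
    im,K,W=cam('wrist');np.savez(sys.argv[1]+'.npz',im=im,K=K,W=W);rollers(im,K,W);save(sys.argv[1],im)
    o=bot.get_obs();print(np.round(o['eef_pos'],4),o['t'])
E
python3 rol.py r1
```

```text
t: 21.05
eef_pos: [0.4612, -0.0068, 0.2948]
tool_rot: [-0.0, 1.0, 0.001, 0.001]
contact_force: [2.2, -0.7, -0.5]
gripper_width: 0.991
grasp_force: 0.0
t: 21.45
eef_pos: [0.4616, -0.0897, 0.2945]
tool_rot: [-0.0, 1.0, -0.001, 0.0]
contact_force: [-0.4, 0.8, 0.1]
gripper_width: 0.992
grasp_force: 0.0
ring [435.8, -177.0, 39.4] [316. 172.] 0.8325762695738337
ring [440.9, -278.3, 50.0] [398. 164.] 0.8589054988772475
ring [446.2, -82.2, 40.0] [240. 161.] 0.9400586743948768
ring [543.4, -92.5, 40.1] [252.  81.] 0.9700254635678617
ring [544.8, -302.4, 51.6] [433.  78.] 0.85530814507882
ring [546.5, -187.2, 50.1] [332.  77.] 0.9591197474191782
[ 0.4615 -0.0886  0.2945] 21.5
```

View pics/r1.png

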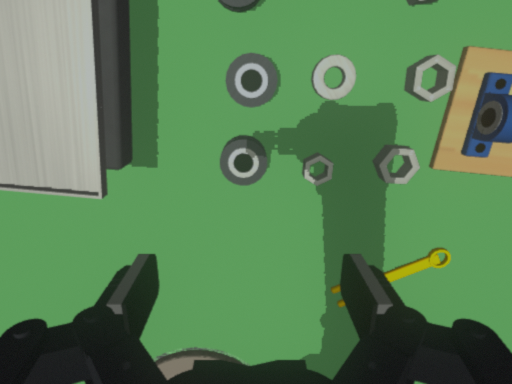

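```bash
python3 -m inch '[[-0.008,-0.003,0.03,0],[-0.007,-0.003,0.045,0],[0,0,0.045,0],[0,0,0.045,0],[0,0,0.045,0],[0,0,0.04,0],[0,0,0.02,0],[0,0,0.005,0],[0,0,0,0]]' 0.085 80; python3 -m inch '[[0,0,0,0],[0,0,0,0],[0,0,0,0],[0,0,0,0],[0,0,0,0]]' 0
```

```text
t: 22.4
eef_pos: [0.446, -0.082, 0.0192]
tool_rot: [-0.0, 1.0, 0.001, -0.0]
contact_force: [0.1, 0.2, -0.5]
gripper_width: 0.994
grasp_force: 0.0
t: 22.9
eef_pos: [0.447, -0.0829, 0.0215]
tool_rot: [0.0, 1.0, 0.0, 0.002]
contact_force: [-2.0, 3.1, 12.5]
gripper_width: 0.677
grasp_force: 82.7
```

```bash
python3 -m inch '[[0,0,-0.02,0],[0,0,-0.045,0],[0,0,-0.045,0],[0,-0.02,-0.045,0],[0.006,-0.043,0,0],[0.006,-0.043,0,0],[0.006,-0.043,0,0],[0.007,-0.044,0,0],[0.007,-0.044,0,0],[0.006,-0.044,0,5.5],[0,0,0,0],[0,0,0,0]]'
```

```text
t: 24.1
eef_pos: [0.4827, 0.1987, 0.1748]
tool_rot: [0.0, 0.999, -0.046, 0.0]
contact_force: [-0.0, -0.9, -4.0]
gripper_width: 0.675
grasp_force: 88.3
```

```bash
python3 -m inch '[[0.003,0,0.025,0],[0,0,0.015,0],[0,0,0.008,0],[0,0,0.004,0],[0,0,0,0],[0,0,0,0]]'; python3 -m inch '[[0,0,0,0],[0,0,0,0],[0,0,0,0],[0,0,-0.03,0],[0,0,-0.05,0],[0.014,-0.04,-0.045,0],[0.018,-0.045,0,0],[0.02,-0.045,0,0],[0,0,0,0],[0,0,0,0],[0,0,0,0],[0,0,0,0]]' 0.075
cat > read.py <<'E'
import sys,subprocess
from h import *
n=sys.argv[1]
subprocess.run(['python3','dial.py',n])
im=cv2.imread(f'pics/{n}.png');g=cv2.cvtColor(im,cv2.COLOR_BGR2HSV).astype(int)
yy,xx=np.mgrid[:600,:600]
y=(g[...,1]>110)&(abs(g[...,0]-25)<10)&(g[...,2]>120)
hub=cv2.morphologyEx(y.astype(np.uint8),cv2.MORPH_OPEN,cv2.getStructuringElement(cv2.MORPH_ELLIPSE,(55,55)))
hc=np.argwhere(hub)[:,::-1].mean(0); r=np.hypot(xx-hc[0],yy-hc[1])
def line(m):
    p=np.argwhere(m)[:,::-1].astype(np.float32); d=cv2.fitLine(p,cv2.DIST_HUBER,0,.01,.01).ravel()[:2]
    if d@(p.mean(0)-hc)<0: d=-d
    return float(np.degrees(np.arctan2(-d[0],-d[1]))%360)
arm=line(y&(r>50)&(r<190)); print('hub',hc.round(),'arm',round(arm,2),'marker kg',(206.35-arm)/114.6)
dark=(g[...,2]<100)&(r>60)&(np.hypot(xx-300,yy-300)<195)&(g[...,1]<90)
k,l,s,c=cv2.connectedComponentsWithStats(dark.astype(np.uint8))
for i in range(1,k):
    if s[i,4]>300: a=line(l==i);print('needle?',c[i].round(),s[i,4],round(a,2),'kg',round((206.35-a)/114.6,4),'g to marker',round((a-arm)/114.6,4))
E
python3 read.py d5
```

```text
t: 24.7
eef_pos: [0.4867, 0.1973, 0.123]
tool_rot: [-0.0, 0.999, -0.048, 0.0]
contact_force: [-1.0, -0.2, -1.6]
gripper_width: 0.672
grasp_force: 88.8
t: 25.9
eef_pos: [0.5471, 0.3129, 0.2389]
tool_rot: [0.001, 0.999, -0.048, 0.0]
contact_force: [0.1, -0.7, -0.1]
gripper_width: 0.879
grasp_force: 0.0
[0.6322 0.3043 0.3668]
hub [292. 309.] arm 44.99 marker kg 1.408041722695449
needle? [250. 424.] 1125 159.15 kg 0.4119 g to marker 0.9962
```

View pics/d5.png

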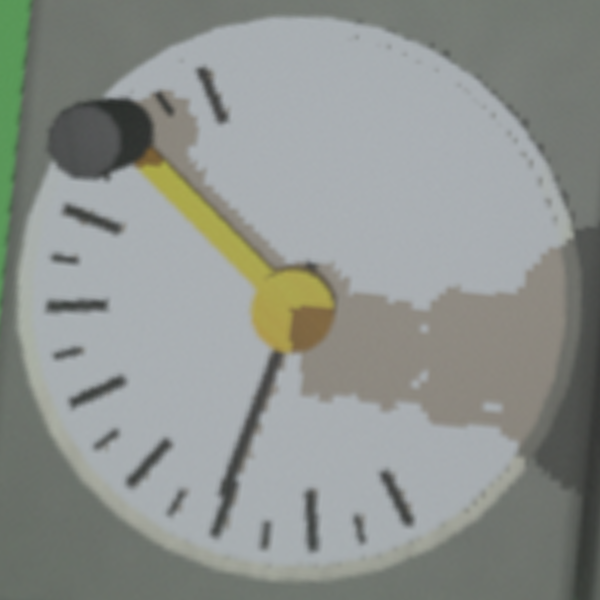

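```bash
python3 -m inch '[[0,0,0,0],[0,0,0,0],[0,0,0,0]]' 0.085 |head -1; python3 read.py d6; sed -n 1,1p /dev/null
python3 - <<'E'
from h import *
im,K,W=cam('top');import numpy as np
from rol import rollers
rollers(im,K,W)
E
```

```text
t: 26.25
[0.6322 0.3055 0.3669]
hub [298. 304.] arm 44.54 marker kg 1.4119631049936772
needle? [252. 421.] 1220 159.08 kg 0.4125 g to marker 0.9995
ring [431.4, -180.9, 41.0] [290. 232.] 0.8647491965982121
ring [439.5, -280.7, 52.9] [322. 230.] 0.8458540961388683
ring [509.5, -487.3, 49.7] [384. 207.] 0.10629218288993936
ring [543.7, -95.5, 43.7] [263. 197.] 0.8903654773835221
ring [543.2, -192.4, 53.0] [294. 198.] 0.9242836179385567
ring [544.0, -306.5, 51.7] [328. 198.] 0.8723953826279945
ring [616.2, 636.5, 48.7] [ 42. 178.] 0.663550951452128
ring [649.0, -80.7, 42.2] [258. 167.] 0.9166098606421842
ring [646.8, -284.4, 55.2] [320. 166.] 0.7918169049579185
ring [876.7, -470.8, 45.2] [373. 103.] 0.1373721433639242
ring [899.1, 443.6, 44.1] [105.  98.] 0.0
ring [896.7, 247.1, 53.7] [162.  95.] 0.16714246587483406
```

```bash
python3 -m inch '[[0,0.02,0,-5.5],[0,0.048,0,0],[0,0.048,0,0],[0,0.048,0,0],[0,0.048,0,0],[0,0.048,0,0],[0,0.048,0,0],[0,0.048,0,0],[-0.004,0.048,0,0],[0,0,0.04,0],[0,0,0,0],[0,0,0,0]]' 0.085
```

```text
t: 27.55
eef_pos: [0.5411, -0.0882, 0.1988]
tool_rot: [-0.001, 1.0, 0.001, -0.001]
contact_force: [0.1, 0.3, 0.3]
gripper_width: 0.994
grasp_force: 0.0
```

```bash
python3 -m inch '[[0.002,0.004,0.03,0],[0,0,0.045,0],[0,0,0.045,0],[0,0,0.035,0],[0,0,0.015,0],[0,0,0.006,0],[0,0,0,0]]' 0.085 80; python3 -m inch '[[0,0,0,0],[0,0,0,0],[0,0,0,0],[0,0,0,0],[0,0,0,0]]' 0; python3 -m inch '[[0,0,-0.02,0],[0,0,-0.045,0],[0,0,-0.045,0],[0,-0.02,-0.045,0],[0.001,-0.045,0,0],[0.001,-0.045,0,0],[0.002,-0.045,0,0],[0.002,-0.045,0,0],[0.002,-0.045,0,0],[0.002,-0.042,0,5.5],[0,0,0,0],[0,0,0,0]]'
```

```text
t: 28.25
eef_pos: [0.5446, -0.0927, 0.0239]
tool_rot: [-0.0, 1.0, 0.001, 0.001]
contact_force: [-0.1, 0.3, 0.1]
gripper_width: 0.995
grasp_force: 0.0
t: 28.75
eef_pos: [0.545, -0.093, 0.0255]
tool_rot: [0.0, 1.0, 0.0, 0.002]
contact_force: [-3.1, 2.1, 13.2]
gripper_width: 0.671
grasp_force: 82.8
t: 29.95
eef_pos: [0.5526, 0.1948, 0.1781]
tool_rot: [0.0, 0.999, -0.046, -0.0]
contact_force: [0.1, -1.2, -5.2]
gripper_width: 0.67
grasp_force: 87.8
```

```bash
python3 -m inch '[[0.003,0.001,0.03,0],[0,0,0.02,0],[0,0,0.008,0],[0,0,0.004,0],[0,0,0,0],[0,0,0,0]]'; python3 -m inch '[[0,0,0,0],[0,0,0,0],[0,0,0,0],[0,0,-0.03,0],[0,0,-0.05,0],[0,-0.04,-0.045,0],[0,-0.045,0,0],[0,-0.045,0,0],[0,0,0,0],[0,0,0,0],[0,0,0,0],[0,0,0,0]]' 0.075;python3 -m inch '[[0,0,0,0],[0,0,0,0]]' 0.085|head -2; python3 read.py d7
```

```text
t: 30.55
eef_pos: [0.5569, 0.1921, 0.1169]
tool_rot: [-0.0, 0.999, -0.048, 0.001]
contact_force: [-0.5, -1.1, -2.5]
gripper_width: 0.67
grasp_force: 88.1
t: 31.75
eef_pos: [0.5685, 0.313, 0.2331]
tool_rot: [0.001, 0.999, -0.049, 0.0]
contact_force: [-0.2, -0.6, -0.9]
gripper_width: 0.88
grasp_force: 0.0
t: 31.95
eef_pos: [0.5682, 0.314, 0.2333]
[0.6532 0.3053 0.3612]
hub [291. 315.] arm 44.97 marker kg 1.4081874201643114
needle? [176. 352.] 1128 113.02 kg 0.8144 g to marker 0.5938
```

```bash
python3 -m inch '[[0,0.02,0,-5.5],[0,0.048,0,0],[0,0.048,0,0],[0,0.048,0,0],[0,0.048,0,0],[0,0.048,0,0],[0,0.048,0,0],[0,0.048,0,0],[0,0.036,0,0],[0,0,0,0],[0,0,0,0]]' 0.085; python3 rol.py r2
```

```text
t: 33.1
eef_pos: [0.5661, -0.078, 0.2332]
tool_rot: [-0.0, 1.0, -0.001, 0.0]
contact_force: [-0.3, 0.8, -0.5]
gripper_width: 0.995
grasp_force: 0.0
ring [440.1, -175.2, 38.4] [329. 266.] 0.7495324087272345
ring [442.9, -277.5, 50.3] [420. 261.] 0.8456850147409593
ring [546.7, -301.4, 51.7] [455. 179.] 0.846251966823475
ring [551.0, -186.7, 48.5] [353. 174.] 0.9637187711398074
ring [648.3, -78.1, 40.2] [247.  80.] 0.9641229438204157
ring [648.8, -281.0, 51.6] [459.  77.] 0.8418599111454589
ring [699.9, -106.4, 44.7] [278.  24.] 0.7068353283897353
[ 0.5662 -0.0763  0.2333] 33.15
```

View pics/r2.png

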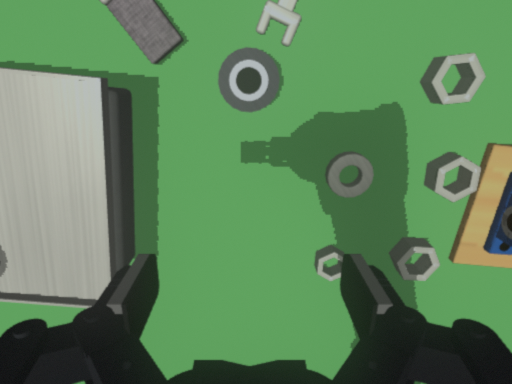

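```bash
python3 -m inch '[[0.041,0,0.02,0],[0.041,0.001,0.03,0],[0,0,0.045,0],[0,0,0.045,0],[0,0,0.04,0],[0,0,0.02,0],[0,0,0.007,0],[0,0,0,0]]' 0.085 80; python3 -m inch '[[0,0,0,0],[0,0,0,0],[0,0,0,0],[0,0,0,0],[0,0,0,0]]' 0; python3 -m inch '[[0,0,-0.02,0],[0,0,-0.045,0],[0,0,-0.045,0],[0,-0.02,-0.045,0],[-0.003,-0.043,0,0],[-0.003,-0.043,0,0],[-0.003,-0.043,0,0],[-0.003,-0.043,0,0],[-0.003,-0.043,0,0],[-0.003,-0.03,0,5.5],[0,0,0,0],[0,0,0,0]]'
```

```text
t: 33.95
eef_pos: [0.6474, -0.0761, 0.0262]
tool_rot: [-0.001, 1.0, 0.001, -0.001]
contact_force: [-0.1, -0.2, -0.2]
gripper_width: 0.997
grasp_force: 0.0
t: 34.45
eef_pos: [0.6491, -0.0774, 0.0295]
tool_rot: [-0.0, 1.0, 0.0, 0.002]
contact_force: [-2.4, 1.3, 7.2]
gripper_width: 0.663
grasp_force: 84.0
t: 35.65
eef_pos: [0.629, 0.188, 0.1824]
tool_rot: [0.0, 0.999, -0.046, 0.0]
contact_force: [-0.1, -1.0, -3.8]
gripper_width: 0.662
grasp_force: 86.4
```

```bash
python3 -m inch '[[-0.003,0,0.035,0],[0,0,0.025,0],[0,0,0.008,0],[0,0,0.004,0],[0,0,0,0],[0,0,0,0]]'; python3 -m inch '[[0,0,0,0],[0,0,0,0],[0,0,0,0],[0,0,-0.03,0],[0,0,-0.05,0],[-0.03,-0.04,-0.045,0],[-0.03,-0.045,0,0],[0,-0.045,0,0],[0,0,0,0],[0,0,0,0],[0,0,0,0],[0,0,0,0]]' 0.075;python3 -m inch '[[0,0,0,0],[0,0,0,0]]' 0.085|head -2; python3 read.py d8
```

```text
t: 36.25
eef_pos: [0.6276, 0.1872, 0.1112]
tool_rot: [-0.0, 0.999, -0.048, 0.001]
contact_force: [-0.4, -1.3, -3.3]
gripper_width: 0.664
grasp_force: 86.7
t: 37.45
eef_pos: [0.5885, 0.3059, 0.2229]
tool_rot: [0.001, 0.999, -0.049, 0.0]
contact_force: [-0.0, -0.7, 0.3]
gripper_width: 0.879
grasp_force: 0.0
t: 37.65
eef_pos: [0.5881, 0.3069, 0.2231]
[0.6732 0.2982 0.351 ]
hub [291. 317.] arm 44.36 marker kg 1.4135613166849026
needle? [174. 272.] 1326 77.0 kg 1.1287 g to marker 0.2848
```

```bash
python3 -m inch '[[-0.007,0.04,0,0],[-0.007,0.04,0,0],[-0.006,0.037,0.02,0],[0,0,0.02,0],[0,0,0,0],[0,0,0,0]]' 0.075 80
```

```text
t: 38.3
eef_pos: [0.5568, 0.1941, 0.1836]
tool_rot: [-0.0, 0.999, -0.047, -0.0]
contact_force: [0.5, -0.1, -0.4]
gripper_width: 0.878
grasp_force: 0.0
```

```bash
python3 rol.py r3
```

```text
ring [429.4, 201.4, 53.2] [254. 295.] 0.9670801972987965
ring [523.3, 194.9, 52.6] [253. 210.] 0.9462236409465599
ring [681.3, 21.9, 36.9] [454.  12.] 0.3397828295294814
[0.5572 0.1948 0.1842] 38.35
```

```bash
python3 -m inch '[[-0.001,0.001,0.03,0],[0,0,0.03,0],[0,0,0.015,0],[0,0,0.006,0],[0,0,0,0]]'; python3 -m inch '[[0,0,0,0],[0,0,0,0],[0,0,0,0],[0,0,0,0],[0,0,0,0]]' 0;  python3 -m inch '[[0,0,-0.02,0],[0,0,-0.03,0],[0,0,-0.03,0],[0.001,0.03,-0.01,-5.5],[0,0.045,0,0],[0,0.045,0,0],[-0.002,0.045,0,0],[-0.002,0.045,0,0],[-0.002,0.045,0,0],[-0.002,0.032,0,0],[0,0,0,0],[0,0,0,0]]'
```

```text
t: 38.85
eef_pos: [0.5558, 0.1931, 0.1023]
tool_rot: [-0.0, 0.999, -0.047, -0.0]
contact_force: [-0.1, -0.2, 0.7]
gripper_width: 0.881
grasp_force: 0.0
t: 39.35
eef_pos: [0.5565, 0.1929, 0.1028]
tool_rot: [-0.001, 0.999, -0.048, 0.001]
contact_force: [2.6, 1.8, 0.4]
gripper_width: 0.669
grasp_force: 84.6
t: 40.55
eef_pos: [0.5446, -0.0954, 0.1913]
tool_rot: [-0.0, 1.0, -0.001, -0.001]
contact_force: [0.1, 0.1, -3.4]
gripper_width: 0.665
grasp_force: 86.5
```

```bash
python3 -m inch '[[0,0,0.045,0],[0,0,0.045,0],[0,0,0.045,0],[0,0,0.022,0],[0,0,0.004,0],[0,0,0,0],[0,0,0,0]]'
```

```text
t: 41.25
eef_pos: [0.5468, -0.0938, 0.0324]
tool_rot: [-0.0, 1.0, 0.001, 0.001]
contact_force: [0.1, 0.5, -2.8]
gripper_width: 0.663
grasp_force: 97.6
```

```bash
python3 -m inch '[[0,0,0.002,0],[0,0,0.002,0],[0,0,0,0]]'; python3 -m inch '[[0,0,0.001,0],[0,0,0,0],[0,0,0,0]]'
```

```text
t: 41.55
eef_pos: [0.5465, -0.0946, 0.028]
tool_rot: [0.0, 1.0, 0.0, 0.001]
contact_force: [0.0, -0.7, 0.3]
gripper_width: 0.666
grasp_force: 98.2
t: 41.85
eef_pos: [0.5467, -0.0946, 0.0278]
tool_rot: [0.0, 1.0, 0.0, 0.001]
contact_force: [-3.3, 1.4, 11.5]
gripper_width: 0.663
grasp_force: 99.6
```

```bash
python3 -m inch '[[0,0,0,0],[0,0,0,0],[0,0,0,0],[0,0,-0.03,0],[0,0,-0.05,0],[0,0,-0.05,0],[-0.015,0.04,-0.05,0],[-0.03,0.04,-0.04,0],[-0.03,0.04,-0.04,0],[0,0.035,0,0],[0,0,0,0],[0,0,0,0]]' 0.08
python3 - <<'E'
from h import *
from pcs import pieces
im,K,W=cam('wrist');np.savez('n1.npz',im=im,K=K,W=W);pieces(im,K,W);print(bot.get_obs()['eef_pos'])
E
```

```text
t: 43.05
eef_pos: [0.4872, -0.2231, 0.2564]
tool_rot: [-0.0, 1.0, -0.001, -0.0]
contact_force: [-0.3, 0.5, -0.1]
gripper_width: 0.937
grasp_force: 0.0
px 330,309  z0.03: [ 0.4375 -0.1808] D39 z0.025: [ 0.4356 -0.1802] D40 z0.02: [ 0.4337 -0.1796] D40 flatdir 27.3 conf 0.46
px 459,302  z0.03: [ 0.4422 -0.2794] D51 z0.025: [ 0.4404 -0.2802] D52 z0.02: [ 0.4385 -0.281 ] D53 flatdir -5.2 conf 0.57
px 197,163  z0.03: [ 0.5452 -0.0951] D39 z0.025: [ 0.5449 -0.0933] D40 z0.02: [ 0.5445 -0.0914] D41 flatdir 16.7 conf 0.07
px 506,163  z0.03: [ 0.5457 -0.3038] D52 z0.025: [ 0.5453 -0.3049] D52 z0.02: [ 0.5449 -0.3061] D53 flatdir -28.0 conf 0.61
px 340,157  z0.03: [ 0.5479 -0.1934] D50 z0.025: [ 0.5475 -0.193 ] D50 z0.02: [ 0.5472 -0.1926] D51 flatdir 6.4 conf 0.10
[ 0.48752947 -0.22179889  0.25617813]
```

```bash
python3 -m inch '[[-0.0235,0.029,0.03,0],[-0.0235,0.0285,0.03,0],[0,0,0.04,-6.75],[0,0,0.03,-6.75],[0,0,0.02,-6.75],[0,0,0.02,-6.75],[0,0,0,0],[0,0,0,0]]' 0.062 80
```

```text
t: 43.9
eef_pos: [0.441, -0.2787, 0.0865]
tool_rot: [-0.001, 0.972, 0.233, -0.0]
contact_force: [1.0, 0.8, 0.8]
gripper_width: 0.726
grasp_force: 0.0
```

```bash
python3 -m inch '[[-0.001,0.001,0.03,0],[0,0,0.025,0],[0,0,0.01,0],[0,0,0,0],[0,0,0,0]]'; python3 -m inch '[[0,0,0,0],[0,0,0,0],[0,0,0,0],[0,0,0,0],[0,0,0,0]]' 0;python3 -m inch '[[0,0,-0.02,0],[0,0,-0.045,0],[0,0,-0.045,6.75],[0,0,-0.04,6.75],[0,0,0,6.75],[0,0,0,6.75],[0.004,-0.044,0,0],[0.004,-0.044,0,0],[0.004,-0.044,0,0],[0.004,-0.044,0,0],[0.004,-0.044,0,0],[0.004,-0.044,0,0]]';python3 -m inch '[[0.004,-0.044,0,0],[0.005,-0.044,0,0],[0.005,-0.043,0,5.5],[0,0,0,0],[0,0,0,0]]'
```

```text
t: 44.4
eef_pos: [0.4412, -0.2814, 0.0228]
tool_rot: [0.001, 0.972, 0.233, 0.001]
contact_force: [-0.1, -0.3, -0.3]
gripper_width: 0.723
grasp_force: 0.0
t: 44.9
eef_pos: [0.4411, -0.2814, 0.0234]
tool_rot: [0.001, 0.972, 0.234, 0.001]
contact_force: [-1.8, 2.9, 10.1]
gripper_width: 0.515
grasp_force: 81.8
t: 46.1
eef_pos: [0.4639, -0.0157, 0.1724]
tool_rot: [0.0, 1.0, -0.0, 0.001]
contact_force: [0.8, -0.0, -2.9]
gripper_width: 0.513
grasp_force: 82.9
t: 46.6
eef_pos: [0.4778, 0.1148, 0.1721]
tool_rot: [-0.0, 0.999, -0.046, 0.0]
contact_force: [0.0, -1.5, -2.7]
gripper_width: 0.516
grasp_force: 82.9
```

```bash
python3 -m inch '[[0,0,0.035,0],[0,0,0.02,0],[0,0,0.008,0],[0,0,0.003,0],[0,0,0,0],[0,0,0,0]]'; python3 -m inch '[[0,0,0,0],[0,0,0,0],[0,0,0,0],[0,0,-0.03,0],[0,0,-0.05,0],[0,0.01,-0.03,-5.5],[0.007,0.047,0,0],[0.008,0.047,0,0],[0.007,0.047,0,0],[0.008,0.047,0,0],[0.007,0.047,0,0],[0.008,0.047,0,0]]' 0.062;python3 -m inch '[[0.007,0.047,0,0],[0.008,0.047,0,0],[0.007,0.035,0,0],[0,0,0,0],[0,0,0,0]]'
```

```text
t: 47.2
eef_pos: [0.4788, 0.1135, 0.1066]
tool_rot: [-0.0, 0.999, -0.048, 0.001]
contact_force: [-0.6, -0.2, -1.5]
gripper_width: 0.514
grasp_force: 83.1
t: 48.4
eef_pos: [0.5223, -0.1801, 0.216]
tool_rot: [0.0, 1.0, 0.0, 0.0]
contact_force: [0.7, 0.8, -0.7]
gripper_width: 0.73
grasp_force: 0.0
t: 48.9
eef_pos: [0.5441, -0.3077, 0.2153]
tool_rot: [-0.0, 1.0, -0.001, -0.0]
contact_force: [0.7, 0.7, 0.2]
gripper_width: 0.725
grasp_force: 0.0
```

Run:
```python
from h import *
from pcs import pieces
im,K,W=cam('wrist');pieces(im,K,W);print(bot.get_obs()['eef_pos'])
im,K,W=cam('top');pieces(im,K,W)
```

```text
px 213,400  z0.03: [ 0.4406 -0.1829] D39 z0.025: [ 0.4376 -0.1809] D40 z0.02: [ 0.4345 -0.1789] D40 flatdir 28.7 conf 0.39
px 55,256  z0.03: [ 0.5455 -0.095 ] D39 z0.025: [ 0.5441 -0.0916] D40 z0.02: [ 0.5428 -0.0882] D40 flatdir 6.0 conf 0.16
px 371,248  z0.03: [ 0.5471 -0.3051] D51 z0.025: [ 0.5458 -0.3051] D52 z0.02: [ 0.5445 -0.305 ] D52 flatdir -28.9 conf 0.56
px 212,246  z0.03: [ 0.551  -0.1978] D49 z0.025: [ 0.5497 -0.1961] D50 z0.02: [ 0.5485 -0.1943] D51 flatdir 24.9 conf 0.11
px 343,80  z0.03: [ 0.6487 -0.2855] D51 z0.025: [ 0.649  -0.2851] D52 z0.02: [ 0.6493 -0.2847] D53 flatdir 6.4 conf 0.55
[ 0.54435809 -0.30625591  0.21550168]
px 351,542  z0.03: [0.0582 0.0145] D233 z0.025: [0.0574 0.0149] D234 z0.02: [0.0566 0.0152] D235 flatdir -13.4 conf 0.21
px 455,307  z0.03: [ 0.5426 -0.1926] D53 z0.025: [ 0.5436 -0.1931] D53 z0.02: [ 0.5445 -0.1935] D53 flatdir -4.8 conf 0.15
px 508,306  z0.03: [ 0.544  -0.3064] D51 z0.025: [ 0.545  -0.3073] D51 z0.02: [ 0.546  -0.3081] D51 flatdir 29.7 conf 0.31
px 663,301  z0.03: [ 0.5502 -0.6286] D75 z0.025: [ 0.5512 -0.6307] D75 z0.02: [ 0.5522 -0.6327] D76 flatdir -2.1 conf 0.04
px 497,259  z0.03: [ 0.6408 -0.2913] D75 z0.025: [ 0.6421 -0.2921] D75 z0.02: [ 0.6434 -0.2929] D75 flatdir 17.5 conf 0.50
px 348,228  z0.03: [0.7146 0.0308] D107 z0.025: [0.7162 0.0312] D107 z0.02: [0.7179 0.0316] D108 flatdir -21.6 conf 0.19
```

```bash
python3 -m inch '[[0.0015,0,0.02,-7.6],[0,0,0.02,-7.6],[0,0,0.02,-7.6],[0,0,0.02,-7.6],[0,0,0.02,-7.6],[0,0,0.02,-7.6],[0,0,0.02,-7.6],[0,0,0,-7.6],[0,0,0,0],[0,0,0,0]]' 0.062
```

```text
t: 50.0
eef_pos: [0.5464, -0.3062, 0.0763]
tool_rot: [0.0, 0.863, 0.505, 0.0]
contact_force: [0.5, -0.6, 0.3]
gripper_width: 0.723
grasp_force: 0.0
```

```bash
python3 -m inch '[[0.001,0.001,0.025,0],[0,0,0.02,0],[0,0,0.009,0],[0,0,0,0],[0,0,0,0]]'; python3 -m inch '[[0,0,0,0],[0,0,0,0],[0,0,0,0],[0,0,0,0],[0,0,0,0]]' 0;python3 -m inch '[[0,0,-0.02,0],[0,0,-0.045,0],[0,0,-0.045,7.6],[0,0,-0.04,7.6],[0,0,0,7.6],[0,0,0,7.6],[0,0,0,7.6],[0,0,0,7.6],[0,0,0,7.6],[0,0,0,7.6],[0,0,0,0]]'
```

```text
t: 50.5
eef_pos: [0.5478, -0.3067, 0.0226]
tool_rot: [0.001, 0.863, 0.506, 0.0]
contact_force: [1.1, -0.1, 0.5]
gripper_width: 0.73
grasp_force: 0.0
t: 51.0
eef_pos: [0.5478, -0.3069, 0.0233]
tool_rot: [0.001, 0.863, 0.506, 0.0]
contact_force: [-1.5, 1.8, 6.0]
gripper_width: 0.518
grasp_force: 82.5
t: 52.1
eef_pos: [0.5472, -0.3066, 0.1722]
tool_rot: [0.0, 1.0, -0.0, 0.0]
contact_force: [-0.6, -0.8, -2.1]
gripper_width: 0.515
grasp_force: 82.3
```

```bash
python3 -m inch '[[0,-0.046,0,0],[0,-0.046,0,0],[0,-0.046,0,0],[0,-0.046,0,0],[0,-0.046,0,0],[0,-0.046,0,0],[0,-0.046,0,0],[0,-0.046,0,0],[0.001,-0.046,0,5.5],[0,0,0,0],[0,0,0,0]]'
```

```text
t: 53.2
eef_pos: [0.5477, 0.1089, 0.1719]
tool_rot: [-0.0, 0.999, -0.044, 0.0]
contact_force: [-0.7, -0.5, -1.8]
gripper_width: 0.515
grasp_force: 82.5
```

```bash
python3 -m inch '[[0,0,0.035,0],[0,0,0.025,0],[0,0,0.008,0],[0,0,0.004,0],[0,0,0,0],[0,0,0,0]]'; python3 -m inch '[[0,0,0,0],[0,0,0,0],[0,0,0,0],[0,0,-0.03,0],[0,0,-0.05,0],[0,0.01,-0.03,-5.5],[0.012,0.047,0,0],[0.012,0.047,0,0],[0.012,0.047,0,0],[0.012,0.047,0,0],[0.012,0.047,0,0],[0.012,0.047,0,0]]' 0.062;python3 -m inch '[[0.012,0.047,0,0],[0.012,0.047,0,0],[0.006,0.012,0,0],[0,0,0,0],[0,0,0,0]]'
python3 - <<'E'
from h import *
from pcs import pieces
im,K,W=cam('wrist');pieces(im,K,W);save('n3',im);print(bot.get_obs()['eef_pos'])
E
```

```text
t: 53.8
eef_pos: [0.5489, 0.107, 0.1008]
tool_rot: [-0.0, 0.999, -0.048, 0.001]
contact_force: [-0.9, -0.4, -1.0]
gripper_width: 0.512
grasp_force: 82.6
t: 55.0
eef_pos: [0.6195, -0.1867, 0.2101]
tool_rot: [0.0, 1.0, 0.0, 0.0]
contact_force: [1.0, -0.9, 0.9]
gripper_width: 0.73
grasp_force: 0.0
t: 55.5
eef_pos: [0.6493, -0.289, 0.2095]
tool_rot: [-0.001, 1.0, 0.001, -0.0]
contact_force: [0.0, 1.4, 0.6]
gripper_width: 0.728
grasp_force: 0.0
px 110,403  z0.03: [ 0.5454 -0.0949] D39 z0.025: [ 0.5424 -0.0917] D40 z0.02: [ 0.5393 -0.0885] D40 flatdir 3.0 conf 0.06
px 248,375  z0.03: [ 0.5638 -0.1924] D49 z0.025: [ 0.561  -0.1908] D49 z0.02: [ 0.5583 -0.1892] D50 flatdir 4.5 conf 0.13
px 365,212  z0.03: [ 0.6814 -0.2797] D51 z0.025: [ 0.6805 -0.2795] D52 z0.02: [ 0.6797 -0.2794] D53 flatdir 6.2 conf 0.59
[ 0.64941319 -0.28815812  0.20964128]
```

View pics/n3.png

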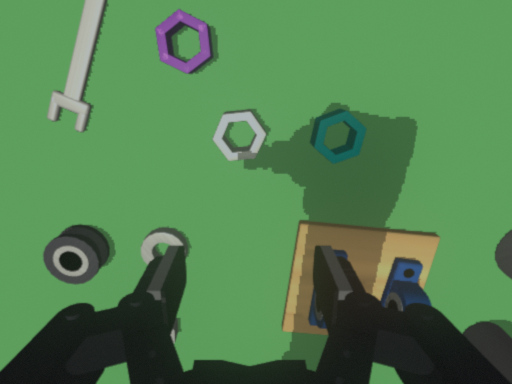

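```bash
python3 -m inch '[[0.0313,-0.009,0.02,0],[0,0,0.04,7.93],[0,0,0.04,7.93],[0,0,0.03,7.93],[0,0,0,0],[0,0,0,0]]' 0.062;python3 - <<'E'
from station import bot
p=bot.get_obs()['eef_pos'];print(p,.6805-p[0],-.2795-p[1])
E
```

```text
t: 56.15
eef_pos: [0.6809, -0.2798, 0.0804]
tool_rot: [-0.0, 0.979, -0.203, -0.0]
contact_force: [0.6, 0.7, -0.3]
gripper_width: 0.724
grasp_force: 0.0
[ 0.68093599 -0.27984591  0.08042389] -0.00043599193738974584 0.00034591179999005073
```

```bash
python3 -m inch '[[0,0,0.03,0],[0,0,0.02,0],[0,0,0.0085,0],[0,0,0,0],[0,0,0,0]]'; python3 -m inch '[[0,0,0,0],[0,0,0,0],[0,0,0,0],[0,0,0,0],[0,0,0,0]]' 0;python3 -m inch '[[0,0,-0.02,0],[0,0,-0.045,-7.93],[0,0,-0.045,-7.93],[0,0,-0.04,-7.93],[-0.008,-0.047,0,0],[-0.008,-0.047,0,0],[-0.008,-0.047,0,0],[-0.008,-0.047,0,0],[-0.008,-0.047,0,0],[-0.008,-0.047,0,0],[-0.008,-0.047,0,0],[-0.007,-0.047,0,5.5]]'; python3 -m inch '[[0,-0.005,0,0],[0,0,0,0],[0,0,0,0]]'
```

```text
t: 56.65
eef_pos: [0.6811, -0.282, 0.0222]
tool_rot: [0.0, 0.979, -0.206, 0.001]
contact_force: [0.6, -0.0, -0.1]
gripper_width: 0.728
grasp_force: 0.0
t: 57.15
eef_pos: [0.6818, -0.2819, 0.0232]
tool_rot: [0.0, 0.979, -0.206, 0.002]
contact_force: [-0.7, 0.6, 6.0]
gripper_width: 0.517
grasp_force: 82.9
t: 58.35
eef_pos: [0.6166, 0.0956, 0.1724]
tool_rot: [0.0, 0.999, -0.049, 0.0]
contact_force: [-0.0, 0.3, -3.1]
gripper_width: 0.515
grasp_force: 82.3
t: 58.65
eef_pos: [0.6181, 0.0975, 0.1717]
tool_rot: [0.001, 0.999, -0.048, 0.0]
contact_force: [-0.1, -2.0, -2.5]
gripper_width: 0.518
grasp_force: 82.3
```

```bash
python3 -m inch '[[0,-0.004,0.035,0],[0,0,0.03,0],[0,0,0.009,0],[0,0,0.004,0],[0,0,0,0],[0,0,0,0]]'; python3 -m inch '[[0,0,0,0],[0,0,0,0],[0,0,0,0],[0,0,-0.04,0],[0,0,-0.05,0],[-0.01,-0.04,-0.04,0],[-0.01,-0.042,0,0],[-0.01,-0.04,0,0],[-0.01,-0.04,0,0],[-0.01,-0.04,0,0],[0,0,0,0],[0,0,0,0]]' 0.062;python3 -m inch '[[0,0,0,0],[0,0,0,0],[0,0,0,0],[0,0,0,0],[0,0,0,0]]' |head -2; python3 read.py d9
```

```text
t: 59.25
eef_pos: [0.6192, 0.1027, 0.0946]
tool_rot: [-0.0, 0.999, -0.048, 0.001]
contact_force: [-0.0, -0.1, -0.7]
gripper_width: 0.516
grasp_force: 82.4
t: 60.45
eef_pos: [0.5878, 0.3053, 0.2181]
tool_rot: [-0.0, 0.999, -0.046, 0.0]
contact_force: [0.2, -0.8, -0.5]
gripper_width: 0.725
grasp_force: 0.0
t: 60.95
eef_pos: [0.5887, 0.3033, 0.218]
[0.6737 0.2946 0.3459]
hub [290. 318.] arm 44.95 marker kg 1.408390071795665
```

View pics/d9.png

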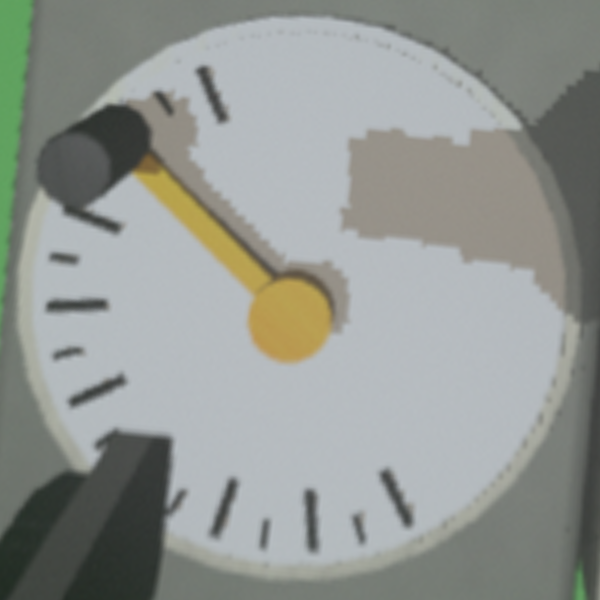

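```bash
python3 -m inch '[[-0.02,0,-0.04,0],[-0.03,0,-0.04,0],[-0.03,0,-0.03,0],[0,0,0,0],[0,0,0,0]]'|head -2
python3 - <<'E'
from h import *
im,K,W=cam('scene');save('s2',im,1.55)
E
```

```text
t: 61.5
eef_pos: [0.5088, 0.3117, 0.3289]
```

View pics/s2.png

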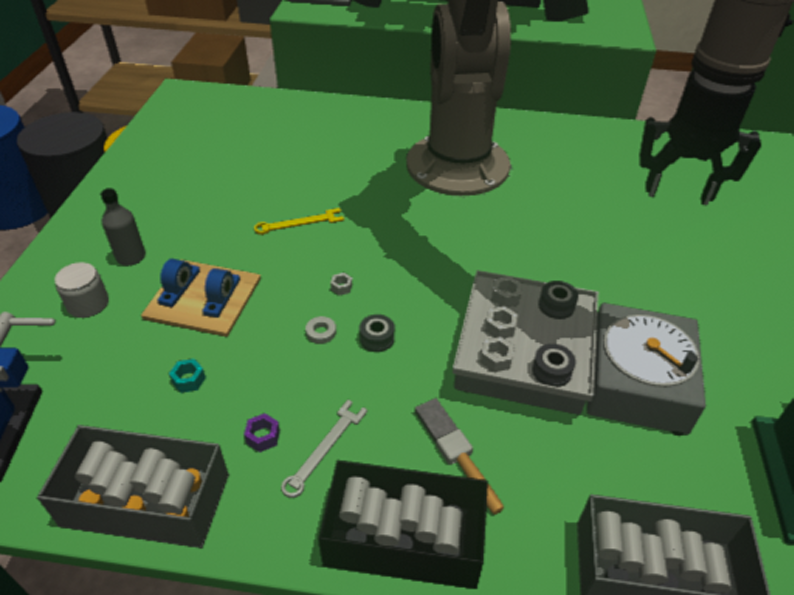

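The view shows two rollers and three big nuts flat in the pan around (530,330). The needle is hidden under the marker. Both pillow blocks stand on the board at (205,285), and the spare roller, small nut and bystanders are in place.

```bash
python3 -c "
from station import bot
print(bot.hand_in())"
```

```text
the job is handed in; nothing more can be done
None
```

The job is handed in: two rollers and three big nuts are in the pan, about 1.396 kg by summed readings, and the needle sits hidden under the marker (set at about 1.408 kg by the dial). The first pillow block is on the board beside the other, and one roller and the small nut are left on the bench.

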